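Sweep leftover blocks off a model courtyard into the sorting tray

ROBOT

A 6-joint arm with a two-finger parallel gripper is mounted at the origin on the work surface. World frame = base frame: x ahead of the robot, y to its left, z up, the work surface at z = 0. Lengths are in mm, angles in rad, forces in N, time in s.
With the tool pointing down it reaches from about 275 to 825 mm from the base axis. Payload 5.2 kg.
Tool frame: the origin (TCP) lies at the very end of the fingers, on their centre line; the grasp point (between the pads) lies 19 mm behind it; z points along the fingers, y is the direction in which the jaws open and shut (so a half turn about z gives the same grasp; the last joint's range is limited). The gripper opens to 93 mm and grips with 3 to 60 N. Pads are 15 mm wide; open, the fingers measure 128 mm over their backs; the gripper's body (75 mm by 188 mm) begins 65 mm behind the grasp point.
Start: joints at [1.046, 0.259, 1.535, -0, 1.348, -0.203], TCP at [173.929, 521.779, 218.653] pointing down, gripper open.
Joint ranges: [-3.14, 3.14], [-0.91, 2.08], [0.19, 2.58], [-1.22, 4.36], [0.22, 2.71], [-3.12, 3.12]. Speed limits (rad/s): [2.57, 2.57, 3.14, 3.14, 3.14, 3.14].

INTERFACE

Orientations are given as [roll, pitch, yaw] about the fixed x, y, z axes, in that order (R = Rz(yaw) Ry(pitch) Rx(roll)).
In Python, from bench import robot gives the robot as it stands. The module is installed in compiled form; this text tells all that it offers. Calls block until the motion is done:
- robot.move_ptp(position, orientation): joint-space move of the TCP to a pose.
- robot.move_linear(position, ori=None, speed=150, f_stop=None): straight line of the TCP; ori=None keeps the orientation; speed is the mean speed in mm/s. With f_stop (N) it stops when the force on the tool has changed by that much, and returns True; else False.
- robot.move_j(angles): joint-space move.
- robot.move_gripper(opening): opening from 0.0 (shut) to 1.0 (fully open); the grip force is fixed at half the most; returns when the fingers have stopped.
- robot.sleep(seconds).
- robot.inverse_kinematics(position, orientation): joint angles nearest the present ones, or None.
- robot.get_image(name): name is "scene" or "top"; returns a dict with "img" (384x512x3 uint8, blue, green, red), "fovy" (degrees; the focal length in pixels is half the picture's height over the tangent of half this angle, whatever the lens; pixels are square), "cx", "cy" (the principal point, pixels), "eye" and "orientation" of the camera in the world. Camera axes: x right, y down, z forward; pixel columns grow to the right and rows downward; lengths in mm; the calibration is good to about 2 mm. A picture is of the moment at which its call begins. There is no depth.
A pose or a line that the arm cannot do raises robot.MotionError and nothing moves.
- robot.hand_in(): hands the job in, once; it reports no verdict.
Readings, each from a call of its own:
- robot.current_t(): time.
- robot.current_qpos(): joint angles.
- robot.current_joint_vel(): joint speeds.
- robot.current_joint_efforts(): joint torques, N m.
- robot.current_tcp_pos(): TCP position.
- robot.current_eef_rot(): TCP orientation.
- robot.current_contact_force(): force on the tool from outside, world axes, zero at the start.
- robot.current_ft_torque(): the same for the moment, N m.
- robot.current_gripper_width(): opening from 0.0 (shut) to 1.0 (fully open).
Only numpy, scipy, OpenCV 4.12 (cv2) and the standard library are available. Lean on these libraries where they do the work, as an engineer would, in place of code of your own. Each camera call takes 0.05 s, during which the arm holds its last target. There are 200 camera calls.

TASK

The model courtyard is finished and only the four leftover building blocks still lie on its paving. Sweep them with your fingers, used like a small broom, across the paving and off the courtyard's open side so that all four end up inside the sorting tray standing against it. Do not pick any block up, leave the cottage, the well and the fir tree standing where they are, and finish with the hand clear.

Things in the scene. Friction and masses are not known exactly. Their poses are not given: they have to be found in the camera images.
- court: Fixed tan plinth of a scale model, 278 (x) by 380 mm (y), paved top 60 mm above the table. Origin: middle of its underside, on the table; z up. A black parapet, 14 mm thick and 22 mm high above the paving, closes the -x, +x and +y sides (inner faces x = +-125, y = +176 mm). Square turrets 34 mm wide, 55 mm above the paving, stand on the +y corners (x = +-132, y = 183). The -y side (y = -190) is open, no rim.
- court_edge (a point): Middle of the courtyard's open edge, at paving height (60 mm above the table); same axes as the court: -y points out over the tray, x runs along the edge.
- tray: Fixed open-topped grey sorting tray, 266 (x) by 126 mm (y), rim 56 mm above the table (4 mm below the paving), walls and floor 3 mm thick, set against the whole open side of the courtyard without a gap. Same axes as the court; origin: middle of its underside, 253.5 mm to the -y side of the court's origin.
- beam: Plain oblong block, 34 by 18 by 16 mm high, about 22 g. Loose, cream cast stone, lying on the paving at the start. Origin: the middle of the block, 8 mm above its underside; x along its length, y across, z up.
- cube: Plain square block, 22 by 22 by 16 mm high, about 18 g. Loose, cream cast stone, lying on the paving at the start. Origin: the middle of the block, 8 mm above its underside; x along its length, y across, z up.
- stair: Two-step stair block, 30 by 22 by 16 mm high, the -x half only 8 mm high, about 18 g. Loose, cream cast stone, lying on the paving at the start. Origin: the middle of the block, 8 mm above its underside; x along its length, y across, z up.
- arch: Small arch block, 34 by 18 by 16 mm high with a 14 mm wide, 9 mm high opening through it along y, about 18 g. Loose, cream cast stone, lying on the paving at the start. Origin: the middle of the block, 8 mm above its underside; x along its length, y across, z up.
- cottage: Loose finished model cottage, cream walls and stepped pale roof, 48 by 44 mm, 52 mm high, standing on the paving near the closed +y end. Origin: middle of its underside. To be left alone.
- well: Loose finished model well, round grey basin 38 mm in diameter with a little pale roof on two posts, 42 by 35 mm over the roof, 54 mm high, standing on the paving near the closed +y end. Origin: middle of its underside. To be left alone.
- fir: Loose finished model fir tree, dark green, on a round foot, 25 mm in diameter and 40 mm high, standing on the paving near the middle, between the blocks. Origin: middle of its underside. To be left alone.

How it is judged:
By the outcome, as a careful person would: the job done as asked, in the order asked, and still so for the second after the job is handed in, with the robot touching nothing.
It also fails if it takes over 72 s, if anything falls off the work surface, if the arm or the gripper's body presses on something with over 40 N, if the wrist force passes 120 N, or if a joint passes its speed limit or range.

## Working session

There is one attempt and no reset: what is moved stays moved. The work goes in short steps, each a Python script; the robot and the scene stay as the last script left them, time stands still between calls to the robot, and variables do not carry over. Pictures are saved under pics/ and viewed, about 8 in all and at most 12, crops included, and the job is handed in when it is done.

```bash
mkdir -p pics
python3 - <<'E'
from bench import robot
import cv2
for n in ("top","scene"):
    d=robot.get_image(n); cv2.imwrite(f"pics/{n}0.png",d["img"])
    print(n,{k:v for k,v in d.items() if k!="img"})
print(robot.current_t(),robot.current_eef_rot())
E
```

```text
top {'fovy': 56.08329359001505, 'cx': 258.0116398447854, 'cy': 191.50763977950223, 'eye': array([511.82861931, -11.34587961, 742.77881232]), 'orientation': array([-3.05220279, -0.0096309 , -1.56458841])}
scene {'fovy': 42.10800466219249, 'cx': 250.58945836617934, 'cy': 191.58188905961057, 'eye': array([958.24704187, 334.74287539, 827.74345973]), 'orientation': array([-2.51251639,  0.01691155,  2.24985362])}
0.1 [-3.13998378e+00 -3.60389147e-04  2.81980847e+00]
```

View pics/top0.png

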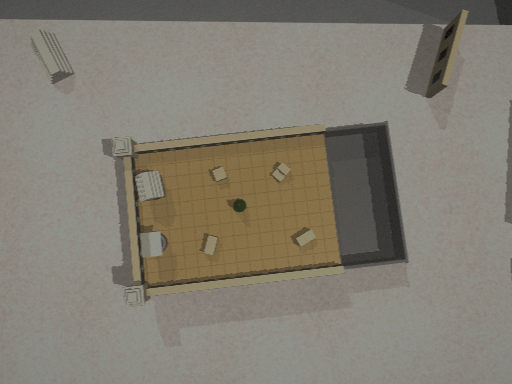

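View pics/scene0.png

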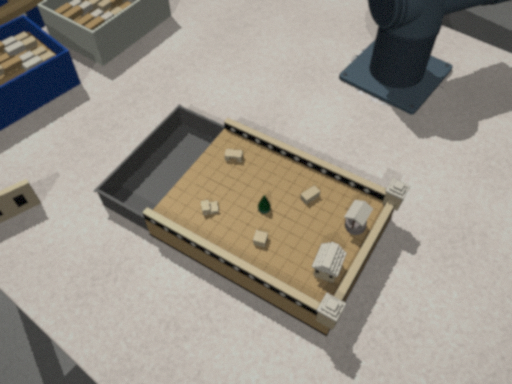

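The top view shows the tray on the right, the courtyard's open edge near u≈326–341, the fir at (239,205), and blocks at (219,174), (281,172), (211,245) and (305,237). The cottage is at (150,186) and the well at (152,244). I'll enlarge both views to get precise pixels.

```bash
cat > h.py <<'E'
import numpy as np, cv2
from scipy.spatial.transform import Rotation as R
from bench import robot
def cam(d):
    f=192/np.tan(np.radians(d["fovy"])/2)
    return f,R.from_euler("xyz",d["orientation"]).as_matrix(),np.array(d["eye"])
def ray(d,uv,z):
    f,M,e=cam(d); v=M@[(uv[0]-d["cx"])/f,(uv[1]-d["cy"])/f,1]
    return (e+v*(z-e[2])/v[2])
def proj(d,p):
    f,M,e=cam(d); c=(np.asarray(p)-e)@M
    return np.array([d["cx"]+f*c[...,0]/c[...,2],d["cy"]+f*c[...,1]/c[...,2]]).T
E
python3 - <<'E'
from h import *
a=cv2.imread("pics/top0.png")[118:308,108:348]; cv2.imwrite("pics/topc.png",cv2.resize(a,None,fx=3.3,fy=3.15,interpolation=cv2.INTER_CUBIC) if 0 else cv2.resize(a,None,fx=3,fy=3,interpolation=cv2.INTER_CUBIC))
a=cv2.imread("pics/scene0.png")[115:325,140:406]; cv2.imwrite("pics/scenec.png",cv2.resize(a,None,fx=2.8,fy=2.8,interpolation=cv2.INTER_CUBIC))
E
```

```text
(no output)
```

View pics/topc.png

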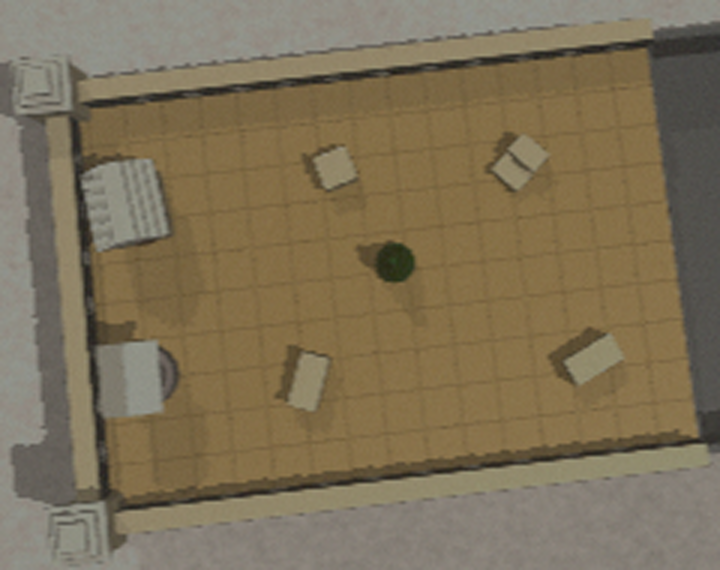

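View pics/scenec.png

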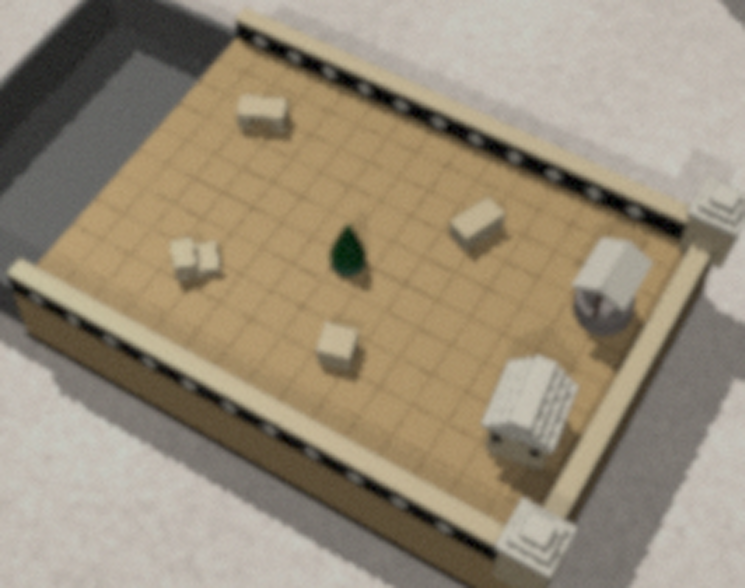

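```bash
cat >> h.py <<'E'
T=lambda p:np.array(p)/3+[108,118]-0.33
S=lambda p:np.array(p)/2.8+[140,115]-0.33
E
python3 - <<'E'
from h import *
import pickle
from scipy.optimize import least_squares
t=robot.get_image("top");s=robot.get_image("scene")
pickle.dump((t,s),open("cams.pkl","wb"))
LT=[((139,-190,82),(650,19)),((125,-190,82),(651,43)),((-139,-190,82),(708,464)),((-125,-190,82),(705,444)),((132,183,115),(40,84)),((-132,183,115),(78,537))]
LS=[((-139,-190,82),(247,12)),((132,-190,82),(18,268)),((132,183,110),(535,540)),((-132,183,110),(718,207))]
def W(q,p):
    p=np.atleast_2d(np.array(p,float));c,n=np.cos(q[2]),np.sin(q[2])
    return np.c_[q[0]+c*p[:,0]-n*p[:,1],q[1]+n*p[:,0]+c*p[:,1],p[:,2]+q[3]]
def res(L,d,F):
    return lambda q:(proj(d,W(q,[l[0] for l in L]))-np.array([F(l[1]) for l in L])).ravel()
rT,rS=res(LT,t,T),res(LS,s,S)
b=least_squares(lambda q:np.r_[rT(q),rS(q)],[510,0,0.1,0]);q=b.x
print(q);print(rT(q).round(1).reshape(-1,2).tolist(),rS(q).round(1).reshape(-1,2).tolist())
np.save("court.npy",q)
def C(p): # to court
    c,n=np.cos(q[2]),np.sin(q[2]);d=p[:2]-q[:2];return np.array([c*d[0]+n*d[1],-n*d[0]+c*d[1],p[2]-q[3]])
def tri(a,b):
    A=[];B=[]
    for d,uv in((t,a),(s,b)):
        p=ray(d,uv,0);e=np.array(d["eye"]);v=(p-e)/np.linalg.norm(p-e);P=np.eye(3)-np.outer(v,v);A.append(P);B.append(P@e)
    return np.linalg.lstsq(np.vstack(A),np.hstack(B),rcond=None)[0]
for n,a,b in [("stair",(520,163),(196,250)),("cube",(334,167),(338,340)),("mid-x",(308,380),(477,215)),("open-x",(594,358),(263,106))]:
    print(n,C(ray(t,T(a),76)).round(1),C(ray(s,S(b),76)).round(1),"tri",C(tri(T(a),S(b))).round(1))
print("fir",C(ray(t,T((395,262)),85)).round(1),"base scene",C(ray(s,S((347,272)),60)).round(1),"apex",C(ray(s,S((347,226)),100)).round(1),C(tri(T((395,262)),S((347,240)))))
for n,p in [("cottage eaves",(150,200)),("well basin right",(178,370))]: print(n,C(ray(t,T(p),80)).round(1))
print("cottage edges", [C(ray(t,T(p),90)).round() for p in((150,158),(170,238),(105,250))], [C(ray(t,T(p),75)).round() for p in((178,370),(160,345),(160,413))])
E
```

```text
[ 5.39359625e+02  3.01408635e+01  1.18107601e-01 -7.83143489e+00]
[[-0.2, 0.8], [0.5, -0.0], [-0.1, 0.4], [-0.1, -0.7], [0.2, 0.2], [-0.4, -0.6]] [[-0.3, 0.3], [-0.9, 0.8], [-0.1, -1.0], [1.2, -0.1]]
stair [ 58.  -97.8  83.8] [ 58.3 -97.8  83.8] tri [ 58.1 -97.9  83.6]
cube [68.3 17.5 83.8] [68.  17.2 83.8] tri [68.2 17.4 84.4]
mid-x [-60.4  46.6  83.8] [-62.6  45.5  83.8] tri [-60.3  46.3  87. ]
open-x [ -66.7 -128.7   83.8] [ -68.  -128.2   83.8] tri [ -66.9 -128.1   85.1]
fir [  4.9 -14.2  92.8] base scene [ 12.2 -10.   67.8] apex [  4.9 -14.7 107.8] [  4.96571688 -14.33928281  92.53942955]
cottage eaves [ 59.8 131.5  87.8]
well basin right [-45.4 123.7  87.8]
cottage edges [array([ 84., 127.,  98.]), array([ 34., 119.,  98.]), array([ 31., 158.,  98.])] [array([-45., 125.,  83.]), array([-29., 135.,  83.]), array([-70., 138.,  83.])]
```

```bash
cat > fit.py <<'E'
from h import *
import pickle
from scipy.optimize import least_squares
t,s=pickle.load(open("cams.pkl","rb"))
LT=[((139,-190,82),(650,19)),((125,-190,82),(651,43)),((-139,-190,82),(708,464)),((-125,-190,82),(705,444)),((132,183,115),(40,84)),((-132,183,115),(78,537))]
LS=[((-139,-190,82),(247,12)),((132,-190,82),(18,268)),((132,183,110),(535,540)),((-132,183,110),(718,207))]
def W(q,p):
    p=np.atleast_2d(np.array(p,float));c,n=np.cos(q[2]),np.sin(q[2])
    return np.c_[q[0]+c*p[:,0]-n*p[:,1],q[1]+n*p[:,0]+c*p[:,1],p[:,2]]
def res(L,d,F):
    return lambda q:(proj(d,W(q,[l[0] for l in L]))-np.array([F(l[1]) for l in L])).ravel()
rT,rS=res(LT,t,T),res(LS,s,S)
if __name__=="__main__":
    for f in (rT,rS,lambda q:np.r_[rT(q),rS(q)]):
        q=least_squares(f,[510,0,0.1]).x
        print(q.round(3),rT(q).round(1).reshape(-1,2).tolist(),rS(q).round(1).reshape(-1,2).tolist())
    np.save("court.npy",q)
    def draw(d,f,off):
        im=cv2.resize(d["img"],None,fx=f,fy=f,interpolation=cv2.INTER_CUBIC)
        def L(pts,col):
            uv=(proj(d,W(q,pts))+.5)*f; cv2.polylines(im,[uv.round().astype(int)],True,col,1)
        L([(-125,-190,60),(125,-190,60),(125,176,60),(-125,176,60)],(0,0,255))
        L([(-139,-190,82),(139,-190,82),(139,190,82),(-139,190,82)],(255,0,0))
        L([(-133,-190.5,56),(133,-190.5,56),(133,-316.5,56),(-133,-316.5,56)],(0,255,0))
        return im[off[1]:off[1]+450,off[0]:off[0]+800]
    a=draw(t,2.4,(250,270));b=draw(s,2.2,(180,210))
    cv2.imwrite("pics/ov.png",np.vstack([cv2.resize(x,(530,298)) for x in (a,b)]))
E
python3 fit.py
```

```text
[5.39042e+02 3.02060e+01 1.20000e-01] [[0.5, -0.3], [1.1, -1.1], [1.1, 1.0], [1.0, -0.2], [-1.6, -0.4], [-1.8, 0.7]] [[-0.6, -2.3], [-1.6, -1.5], [0.9, -3.3], [2.2, -3.0]]
[5.43176e+02 3.26810e+01 1.14000e-01] [[-0.4, -2.0], [0.2, -2.7], [-0.7, -0.7], [-0.7, -1.9], [-2.5, -3.3], [-3.7, -2.3]] [[-0.4, -0.9], [-2.2, 0.1], [0.0, -0.0], [2.4, -0.3]]
[5.40564e+02 3.10470e+01 1.16000e-01] [[0.3, -0.8], [0.9, -1.6], [0.4, 0.5], [0.4, -0.6], [-1.8, -1.6], [-2.6, -0.6]] [[-0.4, -1.9], [-1.8, -1.1], [0.3, -2.1], [2.3, -1.9]]
```

View pics/ov.png

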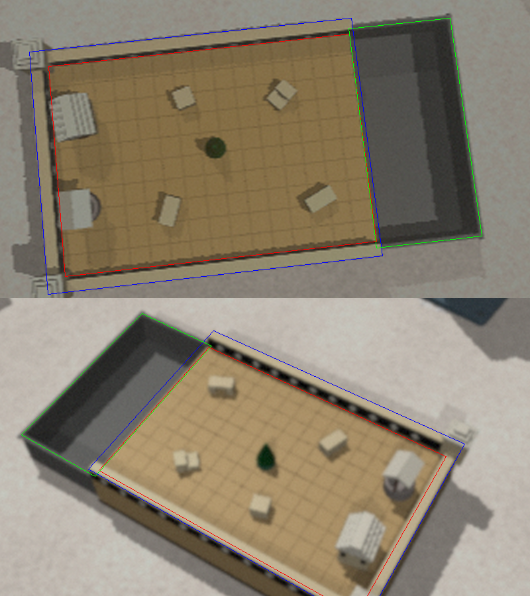

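The overlay shows the paving outline (red) and tray rim (green) fitting within about 2 mm. The parapet tops look lower than stated, which doesn't matter for sweeping. Block tops triangulate to z≈76–79, so the paving is near 60. I'll feel for the paving gently, then sweep the two blocks nearest the edge first.

```bash
cat > sw.py <<'E'
from fit import *
q=np.load("court.npy"); O=[np.pi,0,q[2]+np.pi/2]
def P(x,y,z): return W(q,(x,y,z))[0]
def C(p):
    c,n=np.cos(q[2]),np.sin(q[2]);d=p[:2]-q[:2];return np.array([c*d[0]+n*d[1],-n*d[0]+c*d[1]])
def sweep(x,y0,z,xe=None,touch=False):
    robot.move_ptp(P(x,y0,130),O); robot.move_linear(P(x,y0,72),speed=120)
    if touch:
        hit=robot.move_linear(P(x,y0,54),speed=20,f_stop=3)
        z=robot.current_tcp_pos()[2]+3; print("touch",hit,z-3)
    robot.move_linear(P(x,y0,z),speed=60)
    robot.move_linear(P(x if xe is None else xe,-208,z),speed=90)
    print("F",robot.current_contact_force().round(1))
    robot.move_linear(P(x if xe is None else xe,-208,130),speed=150)
    return z
E
python3 - <<'E'
from sw import *
for n,a in [("stair",(520,163)),("cube",(334,167)),("mid",(308,380)),("open",(594,358)),("fir",(395,262))]:
    print(n,C(ray(t,T(a),76)).round(1))
robot.move_gripper(0.08)
x,y=C(ray(t,T((520,163)),76)); z=sweep(x,y+36,63,touch=True)
x,y=C(ray(t,T((594,358)),76)); sweep(x,y+36,z)
open("z","w").write(str(z)); print(robot.current_t(),robot.current_gripper_width())
robot.move_ptp(P(0,60,220),O) if 0 else None
d=robot.get_image("scene");cv2.imwrite("pics/s1.png",d["img"][60:350,60:430])
E
```

```text
stair [ 56.9 -98.4]
cube [67.  16.8]
mid [-61.8  45.7]
open [ -67.8 -129.6]
fir [  4.1 -14.6]
touch True 60.328809088701114
F [ 0.7  0.3 -0.1]
F [-0.6 -0.5 -0.2]
11.6 0.07855682855652904
```

View pics/s1.png

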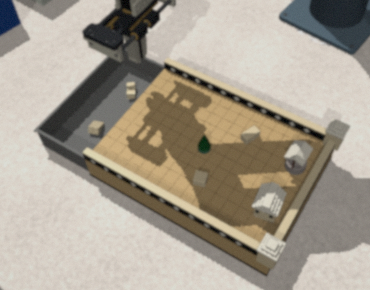

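The paving is at z=60.3, and both front blocks are now on the tray floor at crop pixels (96,128) and (130,90). The fir, cottage and well haven't moved. Next are the back two.

Run:
```python
from sw import *
z=float(open("z").read())
x,y=C(ray(t,T((334,167)),76)); sweep(x,y+33,z)
x,y=C(ray(t,T((308,380)),76)); sweep(x,y+36,z)
robot.move_ptp([200,400,250],O)
print(robot.current_t())
d=robot.get_image("top");e=robot.get_image("scene")
a=cv2.resize(d["img"][110:310,110:420],(620,400));b=cv2.resize(e["img"][90:340,80:420],None,fx=.8,fy=.8)
cv2.imwrite("pics/s2.png",a);cv2.imwrite("pics/s3.png",e["img"][90:340,80:420])
```

```text
F [-0.4  0.2 -1. ]
F [-0.7  0.4  0.1]
25.7667
```

View pics/s2.png

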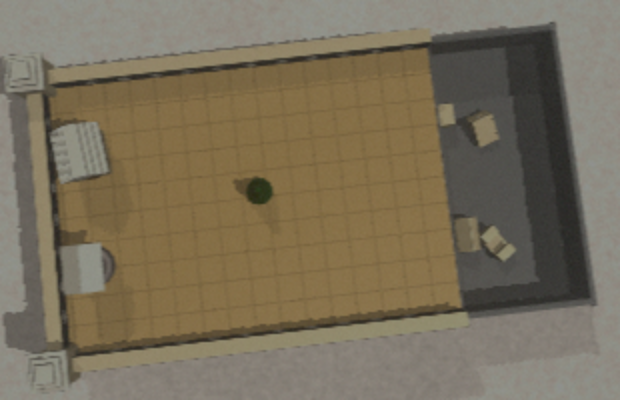

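View pics/s3.png

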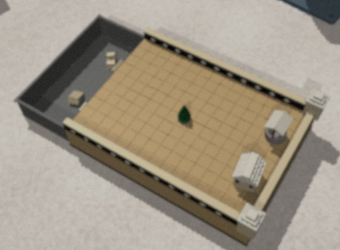

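All four blocks are in the tray, at top-crop pixels (446,115), (483,128), (467,234) and (497,244). The one at (446,115) is hidden from the scene camera by the wall, so it lies low at the wall's foot and isn't perched on the edge. The paving is clear except for the three models, and the hand is clear. I'll check the models against the first picture, then hand in.

Run:
```python
from sw import *
d=robot.get_image("top")["img"]
for n,(u,v) in dict(cottage=(150,186),well=(152,244),fir=(239,205)).items():
    w=np.s_[v-20:v+20,u-20:u+20]
    s,_=cv2.phaseCorrelate(np.float32(cv2.cvtColor(t["img"][w],6)),np.float32(cv2.cvtColor(d[w],6)));print(n,np.round(s,2))
robot.hand_in(); print(robot.current_t())
```

```text
cottage [ 0.   -0.01]
well [-0.09 -0.06]
fir [ 0.02 -0.05]
the job is handed in; nothing more can be done
the job is handed in; nothing more can be done
```

All four blocks are in the sorting tray, and I've handed the job in. I swept each one off the open edge with the nearly closed fingers about 3 mm above the paving, front pair first, and lifted nothing.

- **Blocks:** the last top picture shows four blocks in the tray and no blocks on the paving. One lies tight against the courtyard wall and can't be seen from the scene camera. I took that to mean it is on the tray floor, not perched on the edge.
- **Models:** the cottage, well and fir moved less than 0.1 pixel between the first and last pictures.
- **Forces and time:** contact force read at the end of each sweep was about 1 N or less; I didn't log the peaks. The job took about 26 s, and the hand finished clear at 250 mm height.
- **Disagreement:** in the camera fit, the parapet tops looked about 8 mm lower than the stated 22 mm. The paving touched at 60.3 mm against the stated 60 mm, and the tray outline fitted within about 2 mm, so the sweeps weren't affected.

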